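# Open the carrying case and pack the sleeve that passes the gauge

## Robot

A 7-joint arm with a two-finger parallel gripper is mounted at the origin on the work surface. World frame = base frame: x ahead of the robot, y to its left, z up, the work surface at z = 0. Lengths are in m, angles in rad, forces in N, time in s.
With the tool pointing down it reaches from about 0.425 to 1.025 m from the base axis. Payload 9.4 kg.
Tool frame: the origin (TCP) lies midway between the tips of the shut fingers; the grasp point (between the pads) lies 19 mm behind it; z points along the fingers, y is the line along which they close (so a half turn about z gives the same grasp; the last joint's range is limited). The gripper opens to 85 mm and grips with 20 to 120 N. Pads are 22 mm wide; open, the fingers measure 114 mm over their backs; the gripper's body (76 mm by 85 mm) begins 54 mm behind the grasp point. The pads swing forward as they close: fully open they stand 13 mm farther back than shut.
Start: joints at [-1.268, 0.599, -0.003, 1.599, 0.002, 0.943, -0.08], TCP at [0.269, 0.673, 0.231] pointing down, gripper open.
Joint ranges: [-2.57, 2.57], [-0.35, 1.97], [-1.29, 1.29], [0.11, 2.56], [-1.05, 4.19], [0.11, 1.86], [-2.63, 2.63]. Speed limits (rad/s): [2.22, 2.22, 3.01, 3.01, 3.14, 3.14, 3.14].

## Interface

Orientations are given as a rotation vector (axis times angle).
In Python, from cell import robot, solver, viewer, workorder gives the robot as it stands. The module is installed in compiled form; this text tells all that it offers. Calls block until the motion is done:
- robot.move_ptp(position, orientation): joint-space move of the TCP to a pose.
- robot.move_l(position, speed=0.15, ori=None): straight line of the TCP; ori=None keeps the orientation; speed is the mean speed in m/s.
- robot.movej(angles): joint-space move.
- robot.open_gripper() and robot.gripper_close(newtons=None): open the fingers fully, or close them until they stop; newtons is the grip in N (None keeps the last).
- robot.pause(seconds).
- solver.ik(position, orientation): joint angles nearest the present ones, or None.
- robot.read_state(): the state.
- viewer.get_image(name): name is "scene" or "top" or "wrist"; returns (picture, depth): 480x640x3 uint8, red, green, blue; 480x640 float32, m along the optical axis (not along the pixel's ray), 0 where there is no reading.
- viewer.calibration(name): a dict with "fov_y" (degrees; the focal length in pixels is half the picture's height over the tangent of half this angle, whatever the lens; pixels are square), "cx", "cy" (the principal point, pixels), "R" (3x3) and "t" (3): a world point X has camera coordinates R X + t. Camera axes: x right, y down, z forward; pixel columns grow to the right and rows downward; lengths in m; the calibration is good to about 2 mm. A picture is of the moment at which its call begins: read the wrist's pose just before it. calibration takes no time and is no camera call; for the wrist camera it gives the pose at the moment of the call.
A pose or a line that the arm cannot do raises robot.Unreachable and nothing moves.
- workorder.finish_job(): hands the job in; it is judged then, once.
The state is a dict: "time": time; "joint_positions": joint angles; "dq": joint speeds; "tau": joint torques, N m; "tcp_pos": TCP position; "tool_rot": TCP orientation; "force": force on the tool from outside, world axes, zero at the start; "wrist_torque": the same for the moment, N m; "opening": finger opening in m; "grip_force": force on a finger pad.
Only numpy, scipy, OpenCV 4.12 (cv2) and the standard library are available. Lean on these libraries where they do the work, as an engineer would, in place of code of your own. Each camera call takes 0.05 s, during which the arm holds its last target. There are 200 camera calls.

## Task

In this hospital pharmacy, first take the steel case's lid by its bar and gently lift it all the way back until it rests on its stop, without letting it drop. Then slide the sleeve whose bore fits the gauge pin all the way down the pin until it sits on the gauge's base, to prove it, and after that stand it upright inside the open case; stand the other sleeve, too narrow for the pin, in the shallow open steel tray. Leave the lid open and do not shift or knock over anything else, including the small jar inside the case.

Things in the scene. Friction and masses are not known exactly. Their poses are not given: they have to be found in the camera images.
- case: Stainless steel box 140 (x) x 240 (y) x 90 mm high, 3 mm walls and floor, fixed to the bench, closed by a hinged lid. Origin: centre of its underside. Its -x side is the front, with the lid's bar, roughly towards the robot; the hinge runs along its +x top edge. Any free spot on its floor will do for the sleeve.
- lid (a joint): Lid angle, rad: 0 closed, 1.85 resting on its stop (leaning 16 degrees back past upright). Flat 4 mm plate, 140 x 240 mm, 0.35 kg; it falls shut when let go before upright, and sinks softly onto its stop when let go past upright.
- lid_bar (a point): Middle of the lid's lifting bar: a round bar of 8 mm diameter, 100 mm long along the case's y, 45 mm in front of the lid's front edge and in the plane of the lid; two legs at its ends join it to the lid, the space between is open. 93.5 mm above the bench when closed.
- lid_hinge (a point): Middle of the lid's hinge axis, which runs along the case's y; the bar lies 185 mm from it.
- sleeve_a: Plain aluminium tube standing upright, 42 mm outside diameter, 80 mm high, bore 32 mm all through: this one fits the pin. About 0.15 kg. Origin: centre of its lower end, z along its axis.
- sleeve_b: Plain aluminium tube standing upright, the same outside (42 mm diameter, 80 mm high) but thick-walled, bore 18 mm: too narrow for the pin. About 0.25 kg. Origin: centre of its lower end, z along its axis.
- gauge: Fixed gauge: dark steel base 90 x 90 x 20 mm with an upright plain steel pin of 27 mm diameter in its middle, rising to 82 mm above the bench, tapered over its last 7 mm. Origin: centre of its underside.
- gauge_seat (a point): Point on the pin's axis at the top face of the gauge's base, 20 mm above the bench, where a sleeve sits when fully down.
- tray: Shallow open steel tray, fixed, 140 (x) x 130 (y) x 30 mm high, 4 mm walls and floor. Origin: centre of its underside.
- bottle_1: Bystander: small glass bottle standing, 48 mm diameter, 105 mm high. Origin: centre of its base.
- bottle_2: Bystander: small glass bottle standing, 48 mm diameter, 105 mm high. Origin: centre of its base.
- jar: Bystander: small amber jar standing on the floor inside the case, 36 mm diameter, 55 mm high; unseen until the lid is open. Origin: centre of its base.
- carton: Bystander: white carton 60 x 80 x 40 mm high. Origin: centre of its underside.
- dish: Bystander: round steel dish 80 mm diameter, 35 mm high. Origin: centre of its underside.
- label_block: Bystander: white plastic block 70 x 50 x 30 mm, behind the case. Origin: centre of its underside.
- infusion: Bystander: infusion bottle standing behind the case, 70 mm diameter, 150 mm high. Origin: centre of its base.

How it is judged:
On the way, in this order (a step that is already met when the one before it is completed fails the run):
1. the lid is lifted all the way open, onto its stop (past 1.79 rad), before a sleeve is tried on the pin (value of joint lid above 1.79 rad), for 0.2 s.
2. the wide-bored sleeve is fully down the gauge pin, within 5 mm of the base (horizontal distance between sleeve_a and gauge_seat below 0.006 m and z of sleeve_a in the frame of gauge_seat below 0.005 m and angle between sleeve_a's own z axis and vertical below 0.1 rad), for 0.2 s.
At the end, for the whole second after the job is handed in: The lid rests open on its stop (past 1.79 rad); sleeve_a stands upright (within 0.15 rad) on the floor inside the case, sleeve_b stands upright (within 0.15 rad) on the floor inside the tray, and all are at rest (value of joint lid above 1.79 rad and velocity of joint lid between -0.05 and 0.05 rad/s and x of sleeve_a in the frame of case between -0.06 and 0.06 m and y of sleeve_a in the frame of case between -0.11 and 0.11 m and z of sleeve_a in the frame of case below 0.015 m and angle between each of sleeve_a, sleeve_b's own z axis and vertical below 0.15 rad and linear speed of each of sleeve_a, sleeve_b below 0.02 m/s and x of sleeve_b in the frame of tray between -0.068 and 0.068 m and y of sleeve_b in the frame of tray between -0.063 and 0.063 m and z of sleeve_b in the frame of tray below 0.015 m); the robot touches nothing.
It fails at once if the lid is flung open or let fall (faster than 3 rad/s) (velocity of joint lid above 3 rad/s or velocity of joint lid below -3 rad/s).
It fails at once if another thing is shifted more than 40 mm (the jar: 30 mm) (distance of any of bottle_1, bottle_2, carton, dish, label_block, infusion from where it was at the start of the episode above 0.04 m or distance of jar from where it was at the start of the episode above 0.03 m).
It fails at once if a standing bottle or the jar is tipped (angle between any of bottle_1, bottle_2, jar, infusion's own z axis and vertical above 0.5 rad).
It also fails if it takes over 72 s, if anything falls off the work surface, if the arm or the gripper's body presses on something with over 40 N, if the wrist force passes 120 N, or if a joint passes its speed limit or range.

## Working session

There is one attempt and no reset: what is moved stays moved. The work goes in short steps, each a Python script; the robot and the scene stay as the last script left them, time stands still between calls to the robot, and variables do not carry over. Pictures are saved under pics/ and viewed, at most 10 in all, crops included, and the job is handed in when it is done.

```bash
mkdir -p pics
cat > h.py <<'E'
import numpy as np, cv2
from cell import robot, solver, viewer, workorder
def cloud(n):
    c=viewer.calibration(n); im,d=viewer.get_image(n)
    f=240/np.tan(np.radians(c["fov_y"])/2); v,u=np.mgrid[:480,:640]
    P=np.stack([(u-c["cx"])/f*d,(v-c["cy"])/f*d,d],-1)
    W=(P-np.array(c["t"]))@np.array(c["R"]); W[d==0]=np.nan
    return im,d,W
E
python3 - <<'E'
from h import *
for n in ["scene","top"]:
    im,d,W=cloud(n); cv2.imwrite(f"pics/{n}0.png",im[...,::-1]); np.save(f"{n}0.npy",W)
    c=viewer.calibration(n); print(n,c, "campos",-np.array(c["R"]).T@np.array(c["t"]))
    print((d==0).mean())
s=robot.read_state(); print(s)
E
```

```text
scene {'fov_y': 54.71830316212728, 'cx': 316.77110856118696, 'cy': 241.65526478131943, 'R': array([[-0.09187772,  0.99576232,  0.00398558],
       [ 0.82434362,  0.07830515, -0.56064775],
       [-0.558584  , -0.04822555, -0.82804481]]), 't': array([ 0.03385386, -0.41040784,  1.41264627])} campos [1.1305091  0.0665523  0.93950525]
0.003935546875
top {'fov_y': 45.84656814051165, 'cx': 323.9683030338403, 'cy': 239.17543212304687, 'R': array([[-0.01152179, -0.99986583,  0.01164324],
       [-0.99864064,  0.01091415, -0.05096816],
       [ 0.05083424, -0.01221465, -0.99863241]]), 't': array([-0.00872601,  0.54618182,  1.30986661])} campos [4.78752746e-01 1.31361109e-03 1.33601472e+00]
0.004039713541666667
{'time': 0.1, 'joint_positions': array([-1.26768855,  0.60008139, -0.00254129,  1.60004392,  0.00181285,
        0.94291544, -0.07983928]), 'dq': array([-0.00071173, -0.00052868,  0.00125966, -0.00402924,  0.00027835,
        0.00045001, -0.0005762 ]), 'tau': array([ 6.02341242e-03, -7.77989531e+01,  1.57002367e+00, -2.58624119e+01,
        1.26026987e-02,  5.55818406e-03, -3.88493368e-05]), 'tcp_pos': array([0.26864701, 0.67293304, 0.23047928]), 'tool_rot': array([-5.92958149e-01, -3.08499472e+00,  2.26255170e-03]), 'force': array([ 0.06133392,  0.34830865, -1.04119598]), 'wrist_torque': array([-0.05322385,  0.02118097,  0.04025824]), 'grip_force': 0.0, 'opening': 0.08560821923694671}
```

View pics/top0.png

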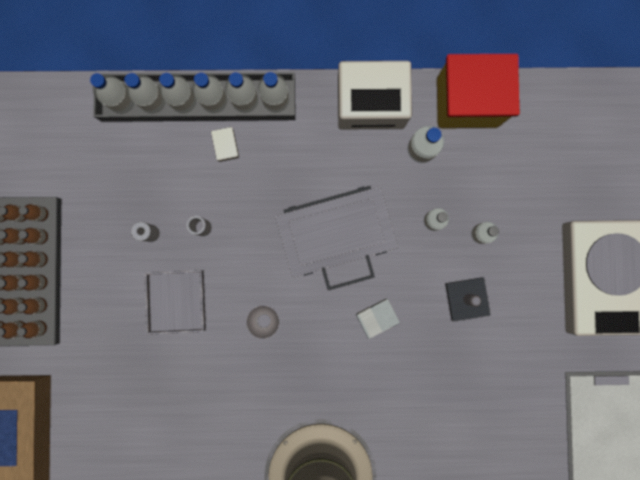

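View pics/scene0.png

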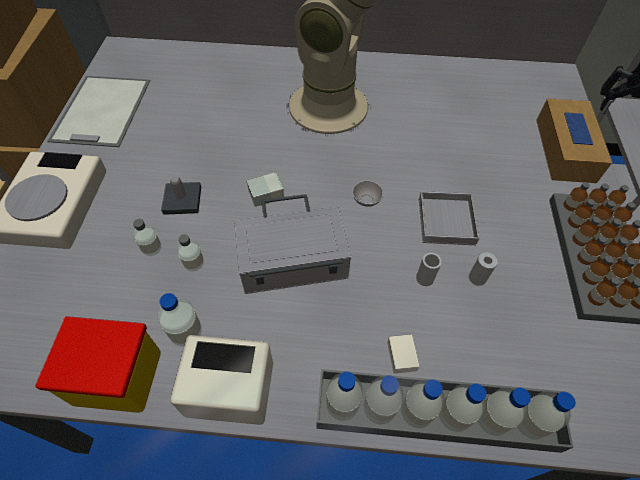

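Top view: thick-walled sleeve (b) at (143,232), thin-walled (a) at (196,226), tray (176,301), case (337,232) with bar (348,272), carton (378,318) near the bar, gauge (468,299), pin top (475,300). The scene view agrees, as seen from the far side: sleeves at (430,265) and (485,265), pin (178,185).

Run:
```python
import numpy as np, cv2
from scipy.optimize import least_squares
T=np.load("top0.npy"); S=np.load("scene0.npy")
def reg(W,x0,x1,y0,y1,z0,z1):
    P=W.reshape(-1,3); m=(P[:,0]>x0)&(P[:,0]<x1)&(P[:,1]>y0)&(P[:,1]<y1)&(P[:,2]>z0)&(P[:,2]<z1); return P[m]
for n,W in(("top",T),("scene",S)):
    print("==",n)
    b=reg(W,.35,.75,-.5,.5,-.02,.02); print("table z",np.median(b[:,2]),b[:,2].std())
    A=np.c_[b[:,:2],np.ones(len(b))]; i=np.abs(b[:,2]-np.median(b[:,2]))<.006; print("plane",np.linalg.lstsq(A[i],b[i,2],rcond=None)[0])
    z=W[...,2]; m=((z>.012)&(z<.2)&(W[...,0]>.3)&(W[...,0]<.9)&(np.abs(W[...,1])<.55)).astype(np.uint8)
    k,l,st,_=cv2.connectedComponentsWithStats(m)
    for j in range(1,k):
        if st[j,4]<60: continue
        P=W[l==j]; zt=np.percentile(P[:,2],97); Q=P[P[:,2]>zt-.006]
        if len(Q)<5: continue
        r=cv2.minAreaRect(Q[:,:2].astype(np.float32)); ra=cv2.minAreaRect(P[:,:2].astype(np.float32))
        print(st[j,:5],"ztop %.4f"%zt,"toprect",np.round(r[0],4),np.round(r[1],4),"ang %.1f"%r[2],"| all",np.round(ra[0],4),np.round(ra[1],4),"%.1f"%ra[2])
```

```text
== top
table z 0.0007507884592119799 0.003537186980933051
plane [-0.00078472  0.00039944  0.00111861]
[ 407   70  113   93 5506] ztop 0.1466 toprect [ 0.8396 -0.3268] [0.1353 0.2331] ang 18.0 | all [ 0.8336 -0.3182] [0.1497 0.2638] 24.0
[  89   72  206   50 6469] ztop 0.1562 toprect [0.8796 0.3179] [0.3227 0.0308] ang 89.7 | all [0.8639 0.2814] [0.461  0.0721] 90.0
[258  72  31  41 929] ztop 0.1567 toprect [0.879  0.0978] [0.0284 0.0287] ang 55.5 | all [0.8734 0.0971] [0.0525 0.0628] 0.5
[ 337   75   75   55 3891] ztop 0.1167 toprect [ 0.8525 -0.1281] [0.1558 0.0949] ang 89.7 | all [ 0.8503 -0.1289] [0.1605 0.0992] 90.0
[211 127  28  35 690] ztop 0.0354 toprect [0.7694 0.2154] [0.0707 0.0493] ang 11.7 | all [0.77   0.2156] [0.0714 0.0508] 11.1
[ 275  186  122  105 7660] ztop 0.1012 toprect [ 0.5383 -0.0449] [0.1967 0.2394] ang 15.2 | all [ 0.5403 -0.0447] [0.2008 0.2404] 15.3
[423 209  26  22 434] ztop 0.1072 toprect [ 0.5871 -0.2709] [0.0206 0.0217] ang 86.4 | all [ 0.5863 -0.27  ] [0.048  0.0468] 83.5
[186 216  25  20 315] ztop 0.0839 toprect [0.5771 0.2711] [0.0405 0.0403] ang 84.
[... 1780 characters left out ...]
 ang 65.3 | all [0.578 0.269] [0.0406 0.0421] 51.2
[469 252  28  32 580] ztop 0.0835 toprect [0.5643 0.3901] [0.0396 0.0417] ang 80.2 | all [0.5649 0.3899] [0.0401 0.0429] 78.7
[ 158  293  115  113 6103] ztop 0.1498 toprect [ 0.7584 -0.2483] [0.0312 0.0306] ang 8.1 | all [ 0.8359 -0.169 ] [0.2693 0.1462] 66.5
[  43  316  118   79 5549] ztop 0.1422 toprect [ 0.8508 -0.3593] [0.0983 0.156 ] ang 0.0 | all [ 0.8504 -0.3594] [0.0992 0.1567] 0.0
[388 334  31  38 921] ztop 0.0344 toprect [0.7693 0.2141] [0.0712 0.0504] ang 11.7 | all [0.7691 0.214 ] [0.0716 0.0506] 11.6
[ 318  369  257   66 7863] ztop 0.1571 toprect [0.8788 0.279 ] [0.3929 0.0302] ang 90.0 | all [0.8637 0.28  ] [0.4602 0.0727] 90.0
```

```bash
cat >> h.py <<'E'
from scipy.spatial.transform import Rotation as Ro
YAW=np.radians(15.2); XC=np.array([np.cos(YAW),np.sin(YAW),0]); YC=np.array([-np.sin(YAW),np.cos(YAW),0]); Z=np.array([0,0,1.])
def ori(tilt,yaw,flip=0):
    """tool z tilted from down towards +x(yaw); fingers close along x(yaw)."""
    x=np.array([np.cos(yaw),np.sin(yaw),0]); z=-np.cos(tilt)*Z+np.sin(tilt)*x
    y=(np.cos(tilt)*x+np.sin(tilt)*Z)*(-1 if flip else 1)
    return Ro.from_matrix(np.c_[np.cross(y,z),y,z])
E
python3 - <<'E'
from h import *
for n in("top","scene"):
    W=np.load(n+"0.npy").reshape(-1,3); c=np.array([.538,-.0455,0])
    L=np.c_[(W-c)@XC,(W-c)@YC,W[:,2]]
    L=L[(L[:,2]>.08)&(L[:,2]<.13)]
    b=L[(L[:,0]<-.06)&(np.abs(L[:,1])<.08)&(L[:,0]>-.12)]
    print(n,"barzone x hist",np.histogram(b[:,0],np.arange(-.11,-.055,.005)))
    q=b[(b[:,0]<b[:,0].min()+.012)&(np.abs(b[:,1])<.045)]; print("bar x,z med",np.median(q[:,0]),np.percentile(q[:,2],[10,50,90]),"slope",np.polyfit(q[:,1],q[:,0],1),"ylim",b[b[:,0]<b[:,0].min()+.012][:,1].min(),b[b[:,0]<b[:,0].min()+.012][:,1].max())
    p=L[(np.abs(L[:,1])<.16)&(L[:,0]>-.05)&(L[:,0]<.2)]; print("lid x",np.percentile(p[:,0],[.5,50,99.5]),"y",np.percentile(p[:,1],[.3,99.7]),"z",np.median(p[:,2]), "high",p[p[:,2]>.1][:,0].min() if (p[:,2]>.1).any() else 0)
bar=np.array([.538,-.0455,.0935])-.0945*XC
print("bar",bar)
for tilt in(0,15,25,35,45):
  for fl in(0,1):
    out=[]
    for th in(0,.5,1,1.5,1.85):
        hin=bar+.185*XC; p=hin-.185*(np.cos(th)*XC-np.sin(th)*Z)
        R=ori(np.radians(tilt),YAW,fl); pos=p+.019*R.as_matrix()[:,2]
        q=solver.ik(pos,R.as_rotvec()); out.append(None if q is None else np.round(q,1))
        if th==0:
            q=solver.ik(pos-.1*R.as_matrix()[:,2],R.as_rotvec()); out.append(q is not None)
    print(tilt,fl,out)
E
```

```text
top barzone x hist (array([  0,   0,  66, 115,  16,  19,  14,  18,  17,  15]), array([-0.11 , -0.105, -0.1  , -0.095, -0.09 , -0.085, -0.08 , -0.075,
       -0.07 , -0.065, -0.06 ]))
bar x,z med -0.09401156975016099 [0.09375681 0.09732559 0.10048231] slope [-0.0014394  -0.09397764] ylim -0.05335084406535896 0.05436506642156363
lid x [-0.04843677  0.02397615  0.09913179] y [-0.118847    0.11953553] z 0.09608331565887107 high -0.04845044681808668
scene barzone x hist (array([  0,   1,  48, 101,  15,  11,  11,  12,  14,   8]), array([-0.11 , -0.105, -0.1  , -0.095, -0.09 , -0.085, -0.08 , -0.075,
       -0.07 , -0.065, -0.06 ]))
bar x,z med -0.0934870851467587 [0.09464907 0.09801155 0.10051244] slope [ 0.01102079 -0.09398772] ylim -0.054234990484095094 0.053629105501227035
lid x [-0.04903638  0.03232246  0.09966491] y [-0.11965629  0.11828732] z 0.0972222173324998 high -0.049896577664770854
bar [ 0.44680594 -0.07027688  0.0935    ]
0 0 [array([ 0. ,  0.6,  0. ,  2.3, -0.1,  0.2,  0.4]), True, array([-0.2,  0.4,  0.3,  2.2, -0.2,  0.5,  0.5]), array([-0.3,  0.4,  0.3,  2.1, -0.2,  0.7,  
[... 1366 characters left out ...]
 False, None, array([ 0.9,  0.5, -1.1,  2.4,  2. ,  0.3, -1.6]), array([ 0.6,  0.4, -0.8,  2.2,  1.4,  0.1, -1.1]), array([ 0.5,  0.5, -0.8,  2.1,  1.3,  0.2, -1. ])]
35 1 [None, False, None, array([ 0.8,  0.4, -0.9,  2.4,  2.2,  0.2,  1.3]), array([ 0.8,  0.5, -1.1,  2.2,  1.5,  0.3,  2. ]), array([ 0.7,  0.6, -1.1,  2.1,  1.4,  0.4,  2.1])]
45 0 [None, False, None, array([ 0.9,  0.5, -1.1,  2.5,  2.7,  0.4, -2.3]), array([ 0.8,  0.5, -1.1,  2.3,  2.3,  0.4, -2. ]), array([ 0.8,  0.6, -1.1,  2.2,  2.1,  0.4, -1.8])]
45 1 [None, False, None, array([ 0.5,  0.4, -0.4,  2.5,  3.4,  0.5,  0.1]), array([ 0.5,  0.4, -0.6,  2.3,  3.1,  0.3,  0.3]), array([ 0.5,  0.5, -0.7,  2.2,  2.7,  0.3,  0.8])]
```

```bash
cat >> h.py <<'E'
BAR=np.array([.538,-.0455,.0935])-.094*XC; HIN=BAR+.185*XC; CASE=BAR+.115*XC; CASE[2]=0
def st(msg=""):
    s=robot.read_state(); print(msg,"t=%.2f"%s["time"],"p",np.round(s["tcp_pos"],4),"F",np.round(s["force"],1),"op %.4f"%s["opening"],"gf %.1f"%s["grip_force"],"q",np.round(s["joint_positions"],2)); return s
E
python3 - <<'E'
from h import *
for t in(10,8,6):
    R=ori(np.radians(t),YAW); a=R.as_matrix()[:,2]
    try: robot.move_ptp(BAR+.012*a+[0,0,.11],R.as_rotvec()); print("tilt",t); break
    except robot.Unreachable: print("no",t)
st()
q=[solver.ik(BAR+.012*ori(np.radians(t),YAW).as_matrix()[:,2],ori(np.radians(t),YAW).as_rotvec()) for t in(10,8,6,4)]; print(np.round(q,2))
im,d,W=cloud("wrist"); cv2.imwrite("pics/w1.png",im[...,::-1]); st()
c=np.array([.538,-.0455,0]); L=np.stack([(W-c)@XC,(W-c)@YC,W[...,2]],-1).reshape(-1,3)
b=L[(L[:,2]>.08)&(L[:,2]<.12)&(L[:,0]<-.06)&(L[:,0]>-.12)&(np.abs(L[:,1])<.04)]
print(len(b),np.percentile(b,[2,25,50,75,98],axis=0) if len(b) else "")
g=L[(L[:,2]>.085)&(L[:,2]<.12)&(L[:,0]>-.06)&(L[:,0]<.0)&(np.abs(L[:,1])<.1)]; print("lid",len(g),np.percentile(g,[1,50,99],axis=0))
E
```

```text
tilt 10
 t=2.80 p [ 0.4498 -0.069   0.1916] F [ 0.2  1.  -0.5] op 0.0856 gf 0.0 q [-0.19  0.31  0.33  2.36 -0.49  0.36  0.83]
[[ 0.33  0.55 -0.36  2.43  1.43  0.14 -1.12]
 [ 0.34  0.55 -0.39  2.41  1.13  0.18 -0.83]
 [-0.01  0.54  0.1   2.41 -0.71  0.13  1.03]
 [-0.07  0.55  0.17  2.39 -0.65  0.18  0.97]]
 t=2.85 p [ 0.4497 -0.069   0.1916] F [0.4 0.3 0.3] op 0.0856 gf 0.0 q [-0.19  0.31  0.33  2.36 -0.49  0.36  0.83]
1267 [[-0.09870963 -0.03821043  0.09444286]
 [-0.09704352 -0.01758103  0.09634273]
 [-0.09518898  0.00269608  0.09718644]
 [-0.09323319  0.02232189  0.09780299]
 [-0.09107702  0.03864073  0.09880364]]
lid 19099 [[-0.05394423 -0.09721953  0.08720916]
 [-0.02747011  0.01800434  0.09609662]
 [-0.00054046  0.09848822  0.09823993]]
```

View pics/w1.png

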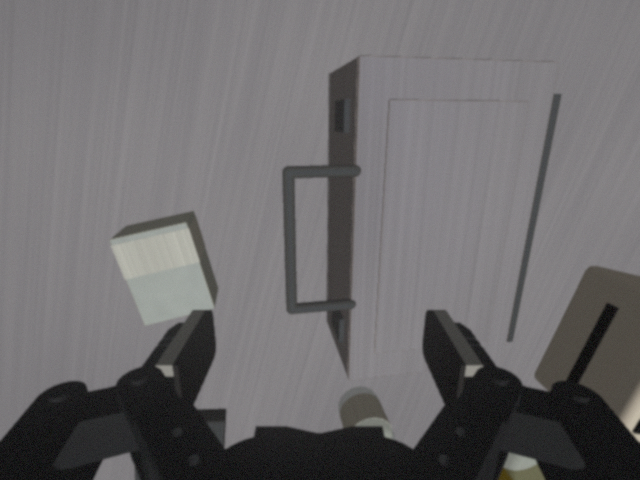

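Run:
```python
from h import *
b=BAR-.0005*XC
ok=0
for t in(6,5,4):
    R=ori(np.radians(t),YAW); a=R.as_matrix()[:,2]
    try:
        robot.move_l(b+.009*a+[0,0,.04],.15,R.as_rotvec()); robot.move_l(b+.009*a,.08); print("tilt",t); ok=1; break
    except robot.Unreachable: print("no",t)
st()
if ok:
    robot.gripper_close(25); s=st("closed")
    if .004<s["opening"]<.014:
        for i,th in enumerate(np.linspace(0,.45,4)[1:]):
            R2=ori(np.radians(t),YAW); p=HIN-.0005*XC-.185*(np.cos(th)*XC-np.sin(th)*Z)
            robot.move_l(p+.009*R2.as_matrix()[:,2],.08,R2.as_rotvec()); s=st("th %.2f"%th)
            if np.linalg.norm(s["force"])>40: break
        im,d,W=cloud("scene"); cv2.imwrite("pics/s2.png",im[...,::-1])
```

```text
tilt 6
 t=4.10 p [ 0.4478 -0.0702  0.0851] F [0.2 0.  0.1] op 0.0857 gf 0.0 q [-0.01  0.53  0.09  2.41 -0.64  0.13  0.96]
closed t=4.79 p [ 0.4477 -0.07    0.0846] F [-0.8 -1.1  3.3] op 0.0069 gf 25.6 q [-0.01  0.53  0.09  2.41 -0.64  0.13  0.96]
th 0.15 t=5.29 p [ 0.45   -0.0694  0.1121] F [ 2.4  0.8 -3. ] op 0.0065 gf 24.9 q [-0.09  0.48  0.2   2.39 -0.6   0.22  0.93]
th 0.30 t=5.79 p [ 0.456  -0.0678  0.139 ] F [ 3.6  1.9 -3.5] op 0.0064 gf 24.5 q [-0.17  0.43  0.3   2.36 -0.55  0.31  0.88]
th 0.45 t=6.29 p [ 0.4657 -0.0652  0.1647] F [ 6.4  1.4 -6.1] op 0.0066 gf 24.2 q [-0.24  0.4   0.38  2.32 -0.5   0.39  0.83]
```

Run:
```python
from h import *
for th in np.linspace(.45,1.85,11)[1:]:
    t=np.interp(th,[.45,1.2],[6,0]); R=ori(np.radians(t),YAW); p=HIN-.0005*XC-.185*(np.cos(th)*XC-np.sin(th)*Z)
    robot.move_l(p+.009*R.as_matrix()[:,2],.09,R.as_rotvec()); s=robot.read_state()
    print("%.2f"%th,np.round(s["force"],1),"%.4f"%s["opening"])
    if np.linalg.norm(s["force"])>50 or s["opening"]<.004: break
st()
im,d,W=cloud("scene"); cv2.imwrite("pics/s3.png",im[...,::-1])
```

```text
0.59 [ 5.6  1.1 -6.5] 0.0067
0.73 [ 5.1  1.5 -7.1] 0.0068
0.87 [ 1.5 -0.2 -3.9] 0.0066
1.01 [-2.9 -0.6  0.2] 0.0067
1.15 [-2.8 -0.2  2.7] 0.0067
1.29 [-1.8 -0.2  3.6] 0.0064
1.43 [-1.5  0.6  3.9] 0.0064
1.57 [-0.4  0.1  2.7] 0.0067
1.71 [-0.4 -0.1  2.6] 0.0070
1.85 [0.1 0.1 2. ] 0.0065
 t=10.71 p [ 0.6747 -0.0084  0.2622] F [0.1 0.1 2. ] op 0.0065 gf 25.3 q [-0.42  0.56  0.55  1.71 -0.34  0.97  0.53]
```

View pics/s3.png

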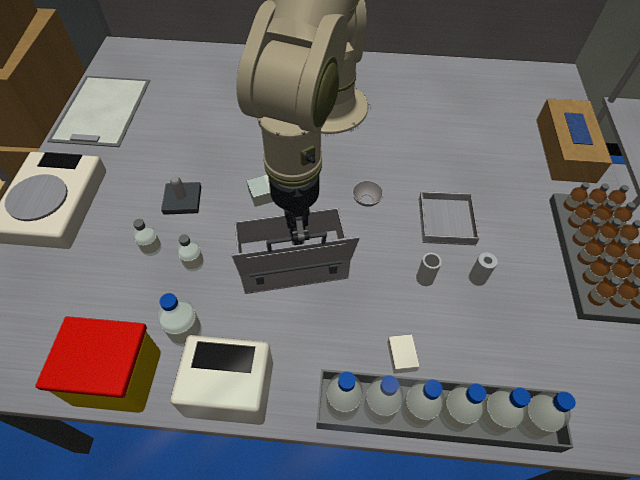

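Scene view: lid stands open leaning back at about (295,260), fingers on its bar at (300,235), nothing else displaced. Release, back off, and look from above and over sleeve a.

Run:
```python
from h import *
robot.open_gripper(); robot.move_l(robot.read_state()["tcp_pos"]+np.array([0,0,.09]),.2)
A=np.array([.5772,.2700,.08])
R=ori(0,np.radians(25)); robot.move_ptp(A+[0,0,.12],R.as_rotvec()); st("hoverA")
im,d,W=cloud("wrist"); np.save("wA.npy",W); cv2.imwrite("pics/wA.png",im[...,::-1])
P=W.reshape(-1,3)
for c in((.5772,.27),(.5643,.391)):
    Q=P[(np.hypot(P[:,0]-c[0],P[:,1]-c[1])<.035)&(P[:,2]>.07)&(P[:,2]<.095)]
    if len(Q)>30: z=np.percentile(Q[:,2],90); Q=Q[Q[:,2]>z-.005]; print(len(Q),"z",np.median(Q[:,2]),"circle",cv2.minEnclosingCircle(Q[:,:2].astype(np.float32)),"med",np.median(Q,0))
im,d,W=cloud("top"); np.save("top4.npy",W); cv2.imwrite("pics/t4.png",im[120:360,220:540,::-1].repeat(2,0).repeat(2,1))
im,d,W=cloud("scene"); np.save("scene4.npy",W)
for n in("top4","scene4"):
    W=np.load(n+".npy").reshape(-1,3); L=np.c_[(W-CASE)@XC,(W-CASE)@YC,W[:,2]]
    j=L[(np.abs(L[:,0])<.062)&(np.abs(L[:,1])<.112)&(L[:,2]>.02)&(L[:,2]<.085)]; t=j[j[:,2]>.045]
    print(n,len(j),"jar?",np.median(t,0),np.percentile(t,[2,98],axis=0))
    h=L[(L[:,2]>.15)&(L[:,0]>.06)&(L[:,0]<.2)&(np.abs(L[:,1])<.12)]; print("lid angle",np.degrees(np.polyfit(h[:,2],h[:,0],1)[0]) if len(h)>50 else None)
for yaw in(25,115,-65,105.2,-74.8):
    print(yaw,[None if (q:=solver.ik(p,ori(0,np.radians(yaw)).as_rotvec())) is None else np.round(q,1) for p in(A,[.403,-.346,.12],CASE+[0,0,.06])])
```

```text
hoverA t=13.36 p [0.5786 0.2684 0.2008] F [ 0.8 -0.8  0.4] op 0.0853 gf 0.0 q [-0.83  0.57  0.47  1.86 -0.35  0.8   0.26]
1022 z 0.08012355338110831 circle ((0.5763592720031738, 0.2709820866584778), 0.021105609834194183) med [0.57639841 0.2714574  0.08012355]
2807 z 0.08027707998911829 circle ((0.5642662048339844, 0.39215266704559326), 0.02105250023305416) med [0.56375956 0.39280267 0.08027708]
top4 209 jar? [ 0.02884425 -0.03555187  0.05813751] [[ 0.01403061 -0.05063085  0.05336725]
 [ 0.04400833 -0.02076066  0.06358798]]
lid angle 17.15723296749659
  return _methods._mean(a, axis=axis, dtype=dtype,
  ret = um.true_divide(
Traceback (most recent call last):
IndexError: index -1 is out of bounds for axis 0 with size 0
```

View pics/t4.png

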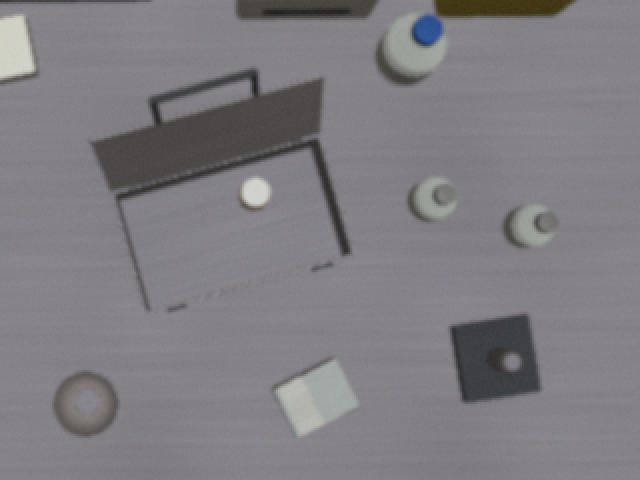

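Top view crop (2x): lid open, jar in the case at crop (256,193), free space left of it; gauge pin at (510,362), everything in place. Next: two crossed grasps to centre sleeve a.

Run:
```python
from h import *
A=np.array([.577,.2703,.046]); s=st()
R=ori(0,np.radians(25)); robot.move_l(A+[0,0,.05],.15,R.as_rotvec()); robot.move_l(A,.1); st("down1")
robot.gripper_close(20); st("grip1"); robot.open_gripper()
for yaw in(25,115,-65,105.2,-74.8):
    print(yaw,[None if (q:=solver.ik(p,ori(0,np.radians(yaw)).as_rotvec())) is None else np.round(q,1) for p in(A,[.403,-.346,.12],CASE+[0,0,.06])])
```

```text
t=13.51 p [0.5784 0.2685 0.2008] F [ 0.2  0.2 -0.1] op 0.0855 gf 0.0 q [-0.83  0.57  0.47  1.86 -0.35  0.8   0.26]
down1 t=15.00 p [0.5772 0.2702 0.0462] F [ 1.6 -0.1 -0.1] op 0.0853 gf 0.0 q [-0.74  0.76  0.33  1.95 -0.47  0.51  0.36]
grip1 t=15.47 p [0.5772 0.2705 0.0466] F [-1.3  0.2  6.7] op 0.0421 gf 20.0 q [-0.74  0.76  0.33  1.95 -0.47  0.51  0.36]
25 [array([-0.7,  0.8,  0.3,  1.9, -0.5,  0.5,  0.4]), array([ 0.5,  0.5,  0.2,  2.1, -0.2,  0.5,  1.3]), array([-0.2,  0.7,  0.2,  2.1, -0.4,  0.4,  0.8])]
115 [array([-0.5,  0.7, -0.1,  1.9,  0.1,  0.5,  1.4]), array([ 0.9,  0.6, -0.4,  2.1,  0.4,  0.5,  2.2]), array([ 0.1,  0.7, -0.1,  2.1,  0.2,  0.4,  1.8])]
-65 [array([-1. ,  0.9,  0.8,  2. , -1. ,  0.7, -0.8]), array([ 0.1,  0.6,  0.7,  2.2, -0.8,  0.6,  0.3]), array([-0.4,  0.8,  0.6,  2.1, -0.9,  0.5, -0.3])]
105.2 [array([-0.5,  0.7, -0. ,  1.9,  0. ,  0.5,  1.3]), array([ 0.8,  0.5, -0.3,  2.1,  0.3,  0.5,  2.1]), array([ 0. ,  0.7, -0.1,  2.1,  0.1,  0.4,  1.7])]
-74.8 [array([-1. ,  0.9,  0.8,  2. , -1. ,  0.7, -0.9]), array([ 0.1,  0.7,  0.8,  2.2, -0.8,  0.6,  0.2]), array([-0.5,  0.8,  0.7,  2.1, -0.9,  0.6, -0.4])]
```

Run:
```python
from h import *
A=np.array([.577,.2703,.046]); R=ori(0,YAW+np.pi/2).as_rotvec()
robot.move_l(A+[0,0,.045],.2); robot.move_ptp(A+[0,0,.045],R); robot.move_l(A,.1); st("down2")
robot.gripper_close(60); s=st("grip2")
if s["opening"]>.03:
    robot.move_l(A+[0,0,.15],.2); st("lift"); robot.move_l([.45,.1,.2],.3); robot.move_ptp([.48,-.325,.2],R); robot.pause(.2); st("view")
    im,d,W=cloud("wrist"); np.save("wP.npy",W); cv2.imwrite("pics/wP.png",im[...,::-1]); P=W.reshape(-1,3)
    P=P[(np.abs(P[:,0]-.403)<.07)&(np.abs(P[:,1]+.346)<.07)]
    b=P[(P[:,2]>.014)&(P[:,2]<.027)]; print("base",len(b),cv2.minAreaRect(b[:,:2].astype(np.float32)),np.median(b[:,2]))
    for lo,hi in((.03,.07),(.076,.09)):
        t=P[(P[:,2]>lo)&(P[:,2]<hi)&(np.hypot(P[:,0]-.403,P[:,1]+.346)<.03)]
        if len(t)>10: print(lo,len(t),cv2.minEnclosingCircle(t[:,:2].astype(np.float32)),np.median(t,0))
```

```text
down2 t=17.87 p [0.5769 0.2704 0.0458] F [0.5 0.7 0.9] op 0.0852 gf 0.0 q [-0.52  0.73 -0.01  1.93  0.01  0.48  1.3 ]
grip2 t=18.35 p [0.5773 0.2704 0.0469] F [-0.3  0.7  5.6] op 0.0413 gf 60.0 q [-0.52  0.73 -0.01  1.93  0.01  0.48  1.3 ]
lift t=19.25 p [0.5763 0.27   0.1949] F [-0.5 -0.9 -1.9] op 0.0411 gf 60.7 q [-0.53  0.53 -0.    1.84  0.    0.77  1.31]
view t=21.88 p [ 0.4806 -0.3239  0.2001] F [ 0.9 -0.1 -1.6] op 0.0412 gf 60.7 q [ 0.47  0.46  0.03  1.97 -0.02  0.71  2.36]
base 10696 ((0.40250563621520996, -0.34683549404144287), (0.09023778885602951, 0.09020578116178513), 8.46777629852295) 0.020421468726113324
0.076 1108 ((0.40235158801078796, -0.34693607687950134), 0.013321311213076115) [ 0.40226579 -0.34685481  0.08143091]
```

View pics/wP.png

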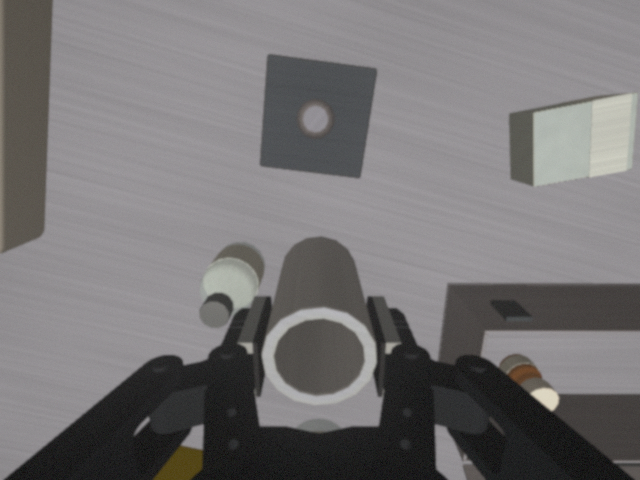

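Wrist view: gauge base with pin at (315,118) ahead, the gripped sleeve's open bore at (320,355), carton right at (570,140), bottle left at (230,280), clear of the sleeve.

Run:
```python
from h import *
P=np.load("wP.npy").reshape(-1,3); tcp=np.array([.4806,-.3239,.2001])
Q=P[(np.hypot(P[:,0]-tcp[0],P[:,1]-tcp[1])<.032)&(P[:,2]>.222)&(P[:,2]<.245)]
z=np.median(Q[:,2]); Q=Q[np.abs(Q[:,2]-z)<.006]; a=ori(0,YAW+np.pi/2).as_matrix()
c,r=cv2.minEnclosingCircle(Q[:,:2].astype(np.float32)); print("ring",len(Q),z,c,r,"off",np.array(c)-tcp[:2])
G=np.array([.4026,-.3466])
robot.move_l([*G,.175],.2); robot.pause(.3); s=st("hover")
z0=.145
for z in np.arange(.145,.0675,-.0075):
    robot.move_l([*G,max(z,.0685)],.05); s=robot.read_state(); print("%.3f"%z,np.round(s["tcp_pos"],4),np.round(s["force"],1),"%.4f"%s["opening"])
    if np.linalg.norm(s["force"])>25: print("STOP"); break
```

```text
ring 6916 0.23287939305607452 (0.4744911193847656, -0.32554566860198975) 0.031291671097278595 off [-0.00610888 -0.00164567]
hover t=22.79 p [ 0.4034 -0.3463  0.1751] F [-0.  -1.3 -2.1] op 0.0413 gf 60.7 q [ 0.58  0.45  0.03  2.1  -0.02  0.6   2.46]
0.145 [ 0.4026 -0.3467  0.145 ] [ 0.5 -0.3 -2. ] 0.0413
0.137 [ 0.4024 -0.3465  0.1372] [-0.4 -0.5 -1.1] 0.0413
0.130 [ 0.4024 -0.3465  0.1296] [-0.5 -0.7 -1.6] 0.0411
0.122 [ 0.4024 -0.3465  0.1221] [ 0.2  0.  -1.6] 0.0414
0.115 [ 0.4024 -0.3465  0.1146] [ 0.2 -0.1 -1.1] 0.0411
0.107 [ 0.4024 -0.3465  0.1071] [-0.1 -0.9 -2.2] 0.0412
0.100 [ 0.4024 -0.3465  0.0996] [ 1.2 -0.1 -1.3] 0.0415
0.092 [ 0.4024 -0.3465  0.0921] [-0.1  0.2 -2. ] 0.0409
0.085 [ 0.4024 -0.3464  0.0846] [ 0.3  0.3 -0.9] 0.0412
0.077 [ 0.4024 -0.3464  0.0771] [ 0.7  0.2 -0.5] 0.0414
0.070 [ 0.4024 -0.3465  0.0696] [ 0.6 -0.1 -1.1] 0.0410
```

Run:
```python
from h import *
G=np.array([.4026,-.3466]); robot.move_l([*G,.0675],.03); st("down"); robot.pause(.25)
robot.open_gripper(); robot.pause(.3); s=st("released")
im,d,W=cloud("scene"); P=W.reshape(-1,3); Q=P[(np.hypot(P[:,0]-.403,P[:,1]+.346)<.03)&(P[:,2]>.085)&(P[:,2]<.115)]; print("sleeve top z",len(Q),np.percentile(Q[:,2],[50,90]) if len(Q) else "")
robot.gripper_close(60); s=st("regrip")
if s["opening"]>.03:
    robot.move_l([*G,.2],.2); st("up")
    T=CASE-.015*XC+.05*YC; print(T)
    robot.move_l([T[0],T[1],.2],.3); robot.pause(.2); st("over case")
    im,d,W=cloud("wrist"); np.save("wC.npy",W); cv2.imwrite("pics/wC.png",im[...,::-1])
```

```text
down t=26.79 p [ 0.4026 -0.3466  0.0674] F [ 0.2 -0.7 -1.7] op 0.0414 gf 60.7 q [ 0.59  0.62  0.01  2.17 -0.02  0.35  2.46]
released t=27.85 p [ 0.4026 -0.3466  0.0675] F [-1.  -0.4 -0.4] op 0.0855 gf 0.0 q [ 0.59  0.62  0.01  2.17 -0.02  0.35  2.46]
sleeve top z 214 [0.09726116 0.1027765 ]
regrip t=28.38 p [ 0.4026 -0.3466  0.0678] F [-0.1  2.1  4. ] op 0.0411 gf 59.9 q [ 0.59  0.62  0.01  2.17 -0.02  0.35  2.46]
up t=29.20 p [ 0.4021 -0.3462  0.1992] F [ 0.3  0.6 -1.7] op 0.0412 gf 60.8 q [ 0.58  0.41  0.03  2.08 -0.02  0.65  2.46]
[0.53068064 0.00432396 0.        ]
over case t=30.79 p [0.5304 0.0031 0.2001] F [ 0.3 -0.  -1.5] op 0.0415 gf 60.8 q [-0.13  0.41  0.02  2.08 -0.01  0.66  1.73]
```

View pics/wC.png

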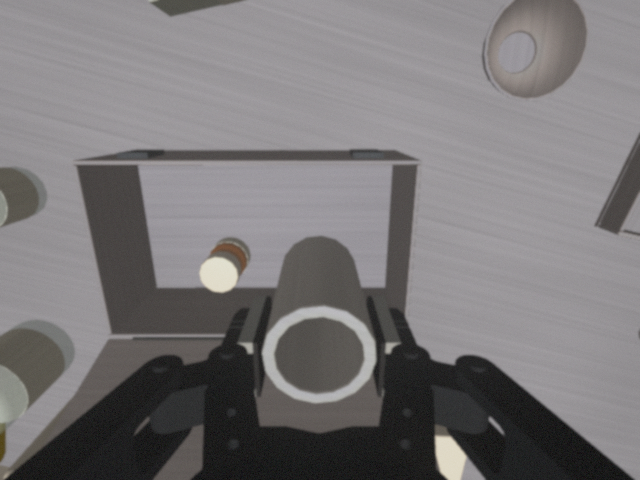

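Wrist view: sleeve held over the case's right half, jar at (225,265) well to the left, right case wall at column ~400. Confirm with the cloud, then lower.

Run:
```python
from h import *
W=np.load("wC.npy").reshape(-1,3); L=np.c_[(W-CASE)@XC,(W-CASE)@YC,W[:,2]]
r=L[(L[:,2]>.082)&(L[:,2]<.1)&(np.abs(L[:,0])<.09)&(np.abs(L[:,1])<.13)]; print("rim",np.percentile(r,[1,99],axis=0))
j=L[(L[:,2]>.045)&(L[:,2]<.065)&(np.hypot(L[:,0]-.029,L[:,1]+.0355)<.03)]; print("jar",np.median(j,0))
f=L[(L[:,2]<.02)&(np.abs(L[:,0])<.05)&(np.abs(L[:,1])<.1)]; print("floor z",np.median(f[:,2]))
T=CASE-.015*XC+.05*YC
robot.move_l([T[0],T[1],.12],.15)
for z in(.08,.058,.0525,.0505):
    robot.move_l([T[0],T[1],z],.08); s=st()
    if s["force"][2]>8: break
robot.pause(.1); robot.open_gripper(); robot.pause(.1); robot.move_l([T[0],T[1],.1],.1); robot.move_l([T[0],T[1],.2],.2); st("clear")
im,d,W=cloud("wrist"); cv2.imwrite("pics/wD.png",im[...,::-1])
L=np.stack([(W-CASE)@XC,(W-CASE)@YC,W[...,2]],-1).reshape(-1,3)
t=L[(np.hypot(L[:,0]+.015,L[:,1]-.05)<.035)&(L[:,2]>.07)&(L[:,2]<.1)]; print("sleeve top",len(t),cv2.minEnclosingCircle(t[:,:2].astype(np.float32)),np.median(t[:,2]))
j=L[(L[:,2]>.045)&(L[:,2]<.065)&(np.hypot(L[:,0]-.029,L[:,1]+.0355)<.03)]; print("jar",np.median(j,0))
```

```text
rim [[-0.07055448 -0.11929068  0.08222881]
 [ 0.072241    0.11964071  0.09949492]]
jar [ 0.02631487 -0.03463243  0.05825292]
floor z 0.0034669949876722384
 t=32.17 p [0.5308 0.0043 0.0801] F [ 0.3 -0.1 -1.3] op 0.0408 gf 60.8 q [-0.12  0.6   0.01  2.17 -0.01  0.38  1.73]
 t=32.60 p [0.5305 0.0043 0.0578] F [-0.2 -0.5 -1.6] op 0.0412 gf 60.8 q [-0.12  0.64  0.01  2.18 -0.01  0.33  1.73]
 t=32.85 p [0.5306 0.0043 0.0524] F [-0.1 -0.2 -1.4] op 0.0410 gf 60.8 q [-0.12  0.65  0.    2.18 -0.01  0.32  1.73]
 t=33.10 p [0.531  0.0043 0.0508] F [ 0.1 -0.6  3.8] op 0.0411 gf 61.1 q [-0.12  0.65  0.    2.18 -0.01  0.31  1.73]
clear t=35.10 p [0.5301 0.0044 0.199 ] F [-0.7 -0.   0.4] op 0.0854 gf 0.0 q [-0.13  0.41  0.02  2.08 -0.01  0.65  1.73]
sleeve top 1354 ((-0.015054291114211082, 0.05035923421382904), 0.021040260791778564) 0.08276611774536685
jar [ 0.02617992 -0.03461844  0.05822126]
```

Run:
```python
from h import *
R=ori(0,YAW+np.pi/2).as_rotvec(); B=np.array([.5642,.3914]); T=np.array([.4045,.330])
robot.move_l([.46,.12,.2],.3); robot.move_ptp([*B,.14],R); robot.move_l([*B,.046],.12); st("down")
robot.gripper_close(60); s=st("grip")
if s["opening"]>.03:
    robot.move_l([*B,.13],.2); st("lift"); robot.move_l([*T,.13],.2); robot.move_l([*T,.06],.12)
    for z in(.055,.0535,.052,.051):
        robot.move_l([*T,z],.06); s=st()
        if s["force"][2]>3: break
    robot.pause(.1); robot.open_gripper(); robot.pause(.1); robot.move_l([*T,.1],.1); robot.move_l([*T,.25],.2); robot.movej([-1.268,.599,-.003,1.599,.002,.943,-.08]); st("clear")
for n in("top","scene"):
    im,d,W=cloud(n); cv2.imwrite(f"pics/{n}9.png",im[...,::-1]); P=W.reshape(-1,3)
    for c in(T,(CASE-.015*XC+.05*YC)[:2]):
        t=P[(np.hypot(*(P[:,:2]-c).T)<.035)&(P[:,2]>.075)&(P[:,2]<.1)]; print(n,len(t),cv2.minEnclosingCircle(t[:,:2].astype(np.float32)) if len(t) else "",np.median(t,0) if len(t) else "")
```

```text
down t=37.83 p [0.5647 0.3916 0.0467] F [ 0.9 -0.3  0.9] op 0.0854 gf 0.0 q [-0.68  0.77 -0.01  1.81  0.02  0.56  1.13]
grip t=38.31 p [0.5645 0.3915 0.0469] F [-0.4 -0.9  5.5] op 0.0410 gf 60.4 q [-0.68  0.77 -0.01  1.81  0.02  0.56  1.13]
lift t=38.88 p [0.5637 0.3912 0.1295] F [-0.6 -0.3 -1.8] op 0.0410 gf 60.8 q [-0.68  0.66 -0.01  1.78  0.01  0.7   1.14]
 t=40.87 p [0.4046 0.3301 0.0553] F [ 0.1 -0.6 -2.4] op 0.0408 gf 60.8 q [-0.79  0.64 -0.01  2.2   0.02  0.31  1.03]
 t=41.12 p [0.4045 0.3301 0.0536] F [ 1.2 -0.6 -1.9] op 0.0409 gf 60.8 q [-0.79  0.64 -0.01  2.2   0.02  0.3   1.02]
 t=41.37 p [0.4045 0.33   0.0519] F [ 0.5 -0.  -2.1] op 0.0408 gf 60.8 q [-0.79  0.64 -0.01  2.2   0.02  0.3   1.02]
 t=41.62 p [0.4045 0.33   0.0509] F [-1.5  0.3 -2.2] op 0.0403 gf 60.9 q [-0.79  0.65 -0.01  2.2   0.02  0.3   1.02]
clear t=45.25 p [0.2698 0.6725 0.2312] F [ 0.7 -1.5  0.6] op 0.0850 gf 0.0 q [-1.27  0.6  -0.    1.6   0.    0.94 -0.08]
top 242 ((0.4056028723716736, 0.3304445445537567), 0.021333344280719757) [0.40605877 0.32999965 0.08383246]
top 121 ((0.5309295654296875, 0.004946948029100895), 0.020771227777004242) [0.53222081 0.00390519 0.08342439]
scene 221 ((0.40468430519104004, 0.3291250765323639), 0.02203207276761532) [0.40833342 0.32841393 0.0844008 ]
scene 121 ((0.5307709574699402, 0.0038496244233101606), 0.02104286476969719) [0.52408818 0.00435266 0.08313019]
```

View pics/scene9.png

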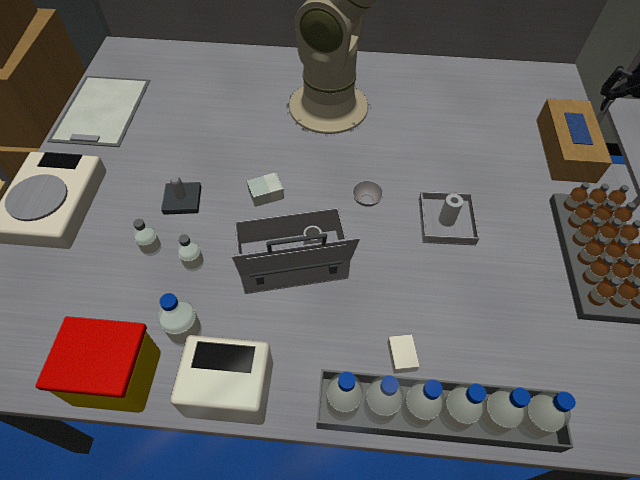

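Scene view: lid open at (295,255), sleeve a in the case at (314,232), sleeve b upright in the tray at (451,210), bystanders unmoved.

```bash
python3 -c "
from cell import workorder; print(workorder.finish_job())"
```

```text
the job is handed in; nothing more can be done
None
```

I handed in the job at about 45 s of the 72 s allowed: the lid is open on its stop, sleeve_a was proved down the gauge pin and stands in the case, and sleeve_b stands in the tray; the last pictures show nothing else moved, but the hand-in returned no verdict.

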